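# Find the high spot of a rock specimen disc with a plunger indicator

### The job

Find the high spot of the off-centre rock disc with the plunger indicator: slide the indicator in (the blue post is its grip) until the disc's rim has pressed its plunger about half way in, then turn the disc one whole turn with the crank handle while watching the needle, the tip staying pressed on the rim all the way round. Leave the disc standing with its high spot (highest needle reading) against the plunger and the indicator still pressed on, hands off everything; never drive the plunger to the end of its stroke, and leave the box, the objective and the screwdriver alone.

Things in the scene. Friction and masses are not known exactly. Their poses are not given: they have to be found in the camera images.
- fixture: Grey base plate 150 x 335 mm, fixed to the table; origin on the table under the spindle axis, y towards the indicator, z up. On its spindle is clamped a speckled rock disc, 120 mm in diameter, 50 to 80 mm above the table, turning with the spindle without slipping; its centre is 2.5 mm off the axis in an unknown direction, at the start at least 50 degrees away from the plunger.
- axis (a point): Point on the vertical spindle axis, 65 mm above the table, at the height of the plunger, whose line runs horizontally through it. The rim of the rock disc runs between 57.5 and 62.5 mm from this axis.
- knob (a point): Grip centre, 104 mm above the table, of the blue square post (16 x 16 mm, top at 122 mm) at the back of the indicator carriage. Its y points along the slide, away from the disc; sides parallel to it. The carriage slides straight from here towards axis with about 7 N of friction and stays where left. The dial housing (58 mm across, centre 60 mm nearer the disc) tops out at 78 mm.
- tip (a point): Front of the plunger's round steel tip (8 mm across, 65 mm above the table), 113 mm from the post towards the disc when not pressed. While it presses, its distance from axis is the rim's radius there (less about 0.25 mm, for the contact gives a little). The rim presses it back against a spring: about 0.3 N at first touch, 100 N/m, 1.7 N at the end of its 14 mm stroke.
- crank_grip (a point): Grip centre, 116 mm above the table, of the upright round black crank handle (18 mm diameter, top at 135 mm), 40 mm from the spindle axis. It spins freely about its own axis, so it can be held firmly and led in a circle round axis with the hand's direction unchanged. Turning takes about 3 N. The crank arm under it is 92 mm above the table.
- spindle (a joint): Turn of the spindle with crank and disc, rad, counted on beyond whole turns, positive anticlockwise from above; between -0.5 and 0.5 at the start. It turns either way without end stops and stays where it is left.
- carriage (a joint): Slide of the indicator carriage towards the disc, m: 0 fully back, 0.040 fully forward; 0 to 0.012 at the start, when the tip is clear of the disc. The tip's distance from the axis is 0.0825 minus this while the plunger is not pressed.
- needle (a joint): Red needle on the white dial, rad, clockwise from above: 0 (pointing to the blue post) with the plunger free, 0.3 rad for each mm pressed in: 2.1 at half stroke (middle of the green marks, 1.5 to 2.7), 4.2 at the end of the stroke (red marks from 3.9). The disc's run-out moves it by 1.5 rad between low and high spot.
- samplebox_mid (a point): Centre of a closed wooden sample box, 90 x 130 x 51 mm, loose; to be left alone.
- objective_mid (a point): Centre of a steel microscope objective standing on the table, 32 mm wide and 52 mm tall, loose; to be left alone.
- screwdriver_grip (a point): Handle of a screwdriver lying on the table, loose; to be left alone.

How it is judged:
By the outcome, as a careful person would: the job done as asked, in the order asked, and still so for the second after the job is handed in, with the robot touching nothing.
It also fails if it takes over 72 s, if anything falls off the work surface, if the arm or the gripper's body presses on something with over 40 N, if the wrist force passes 120 N, or if a joint passes its speed limit or range.

### The arm

A 7-joint arm with a two-finger parallel gripper is mounted at the origin on the work surface. World frame = base frame: x ahead of the robot, y to its left, z up, the work surface at z = 0. Lengths are in m, angles in degrees, forces in N, time in s.
With the tool pointing down it reaches from about 0.425 to 0.875 m from the base axis. Payload 4.7 kg.
Tool frame: the origin (TCP) lies at the very end of the fingers, on their centre line; the grasp point (between the pads) lies 19 mm behind it; z points along the fingers, y is the direction in which the jaws open and shut (so a half turn about z gives the same grasp; the last joint's range is limited). The gripper opens to 85 mm and grips with 20 to 120 N. Pads are 22 mm wide; open, the fingers measure 114 mm over their backs; the gripper's body (76 mm by 85 mm) begins 54 mm behind the grasp point. The pads swing forward as they close: fully open they stand 13 mm farther back than shut.
Start: joints at [-72.072, 18.392, -4.016, 83.108, 1.295, 78.541, -3.26], TCP at [0.191, 0.621, 0.231] pointing down, gripper open.
Joint ranges: [-163.93, 163.93], [-17.29, 119.83], [-79.2, 71.16], [3.27, 140.29], [-89.18, 269.18], [5.43, 117.66], [-154.24, 154.24]. Speed limits (degrees/s): [147.25, 147.25, 180, 180, 180, 180, 180].

### API

Orientations are given as [roll, pitch, yaw] about the fixed x, y, z axes, in that order (R = Rz(yaw) Ry(pitch) Rx(roll)).
In Python, from bench import state, imaging, close_job gives the robot as it stands.
- The arm moves only by the shell command python3 -m crank 'ROWS' [FORCE]. ROWS is JSON, a list that holds one entry, the list of rows, each a list of 5 numbers: the shift along the world's x, y, z in m, then the turn about the world's z in degrees, then the closure in counts, from 0 (fully open) to 255 (shut). A call has 1 to 10 rows; each row shifts and turns the pose as measured when the row begins; what a row does not reach is not made up. A row lasts 1/8 s, in which the tool goes at most 62.5 mm and 10.7 degrees, less where a joint would pass 70% of its speed; a pose out of reach is approached as far as the arm can. A call is refused whole if a number of a shift passes 0.0625 or a number of a turn 10.7, either way. A call with a gripper value outside its range is refused whole. The fingers move at their own pace and stop on an object; FORCE is the grip in N (left out, the last holds). Time passes only in rows, so rows that do not move let the fingers close. It gives the time, the measured TCP pose, the force and the opening at its end, in the units of the state.
- state(): the state, without advancing time (a new reading comes with each control period).
- imaging.get_image(name): name is "scene" or "top" or "wrist"; returns a dict with "frame" (400x640x3 uint8, blue, green, red), "vertical_fov" (degrees; the focal length in pixels is half the picture's height over the tangent of half this angle, whatever the lens; pixels are square), "cx", "cy" (the principal point, pixels), "pose" (4x4, takes a point from camera to world coordinates). Camera axes: x right, y down, z forward; pixel columns grow to the right and rows downward; lengths in m; the calibration is good to about 2 mm. A picture is of the moment at which its call begins. There is no depth.
- close_job(): hands the job in, once; it reports no verdict.
The state is a dict: "time": time; "joints": joint angles; "joint_vel": joint speeds; "effort": joint torques, N m; "eef_pos": TCP position; "orientation": TCP orientation; "force": force on the tool from outside, world axes, zero at the start; "wrist_torque": the same for the moment, N m; "width": finger opening in m.
Only numpy, scipy, OpenCV 4.12 (cv2) and the standard library are available. Lean on these libraries where they do the work, as an engineer would, in place of code of your own. Each camera call takes 0.05 s, during which the arm holds its last target. There are 200 camera calls.

## Working session

There is one attempt and no reset: what is moved stays moved. The work goes in short steps, Python scripts to look and compute and a shell command to move; the robot and the scene stay as the last step left them, time stands still between calls to the robot, and variables do not carry over. Pictures are saved under pics/ and viewed, about 8 in all and at most 12, crops included, and the job is handed in when it is done.

```bash
ls; mkdir -p pics; cat > h.py <<'E'
from bench import state, imaging, close_job
import numpy as np, cv2
def get(n):
    return imaging.get_image(n)
def f(d): return d["frame"].shape[0]/2/np.tan(np.radians(d["vertical_fov"])/2)
def ray(d,u,v,z):
    r=np.array([(u-d["cx"])/f(d),(v-d["cy"])/f(d),1.]); P=np.array(d["pose"]); w=P[:3,:3]@r; o=P[:3,3]
    return o+w*(z-o[2])/w[2]
def proj(d,p):
    P=np.array(d["pose"]); c=P[:3,:3].T@(np.array(p)-P[:3,3]); return c[:2]/c[2]*f(d)+[d["cx"],d["cy"]]
E
python3 - <<'E'
from h import *
s=state();print(s)
ims=[]
for n in("top","scene"):
    d=get(n);print(n,f(d),d["cx"],d["cy"],np.round(d["pose"],3).tolist());cv2.imwrite(f"pics/{n}0.png",d["frame"])
    np.save(f"{n}0.npy",d,allow_pickle=True)
E
```

```text
pics
{'time': 0.0, 'joints': array([-72.0734935 ,  18.43758253,  -4.01642192,  83.17520311,
         1.29303689,  78.54129125,  -3.26042423]), 'joint_vel': array([-0.03219071,  0.06200248,  0.03236175, -0.02460418,  0.01644998,
       -0.05964646, -0.08512168]), 'effort': array([-8.71163120e-04, -4.93573201e+01, -3.82533800e-01, -3.14347529e+01,
        1.29986441e-02,  1.12051744e-02, -3.38219522e-06]), 'eef_pos': array([0.1911957 , 0.62067501, 0.23023772]), 'orientation': array([-1.79891062e+02,  3.62768050e-03,  1.62883282e+02]), 'force': array([-0.25282508,  0.03258932, -0.90492221]), 'wrist_torque': array([-0.00642427, -0.03366881,  0.01621971]), 'width': 0.08538040078446935}
top 460.4108933759156 322.97243110971 201.7646575386109 [[-0.006, -0.988, 0.154, 0.45], [-1.0, 0.006, -0.001, 0.003], [0.0, -0.154, -0.988, 1.037], [0.0, 0.0, 0.0, 1.0]]
scene 452.5108302069788 311.4915951472228 199.6984989032513 [[0.153, 0.832, -0.533, 1.033], [0.988, -0.138, 0.069, -0.09], [-0.016, -0.537, -0.843, 0.806], [0.0, 0.0, 0.0, 1.0]]
```

View pics/top0.png

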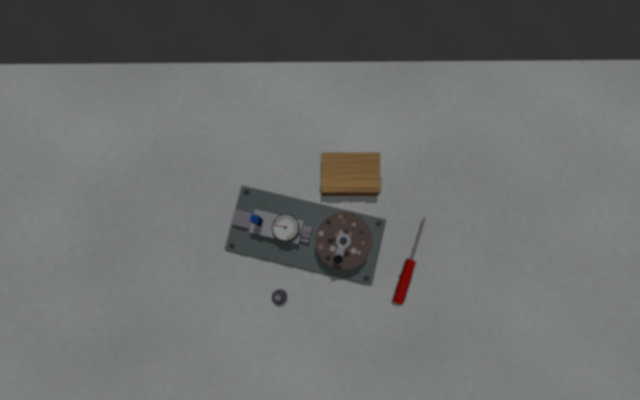

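View pics/scene0.png

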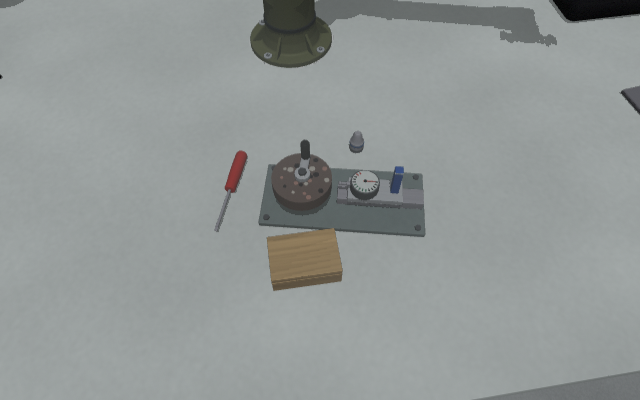

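The top view shows the blue post at about (256,219), the dial at (286,228), the disc at (343,241) and the crank grip at (338,259). The box, screwdriver and objective stand apart. In the scene view the post is at (397,179) and the crank at (305,150).

```bash
python3 - <<'E'
from h import *
T=np.load("top0.npy",allow_pickle=True).item();S=np.load("scene0.npy",allow_pickle=True).item()
def comps(d,m,roi,name):
    M=np.zeros(m.shape,np.uint8);x0,y0,x1,y1=roi;M[y0:y1,x0:x1]=m[y0:y1,x0:x1]
    n,l,st,c=cv2.connectedComponentsWithStats(M)
    for i in range(1,n):
        if st[i,4]>8: print(name,st[i],c[i].round(1))
    return M
for n,d,rb,rk in(("T",T,(230,200,280,240),(325,250,350,272)),("S",S,(380,155,415,200),(295,132,315,165))):
    im=d["frame"].astype(int);b,g,r=im[...,0],im[...,1],im[...,2]
    M=comps(d,(b-r>40),rb,n+"blue")
    c,_=cv2.findContours(M,0,2);print(cv2.minAreaRect(max(c,key=cv2.contourArea)))
    comps(d,(im.max(2)<45),rk,n+"black")
# plate
im=T["frame"].astype(int); print(im[270,260],im[300,200],im[200,290])
h=cv2.cvtColor(T["frame"],cv2.COLOR_BGR2GRAY)
m=(h<110).astype(np.uint8);M=np.zeros_like(m);M[180:290,220:392]=m[180:290,220:392];M[:198,315:]=0
c,_=cv2.findContours(M,0,2);c=max(c,key=cv2.contourArea);R=cv2.minAreaRect(c);print(R)
for p in cv2.boxPoints(R): print(ray(T,*p,0.01).round(4))
crop=lambda d,x0,y0,x1,y1,s:cv2.resize(d["frame"][y0:y1,x0:x1],None,fx=s,fy=s,interpolation=cv2.INTER_CUBIC)
a=crop(T,220,180,395,290,4.5);b=crop(S,255,130,430,240,4.5)
cv2.imwrite("pics/c0.png",np.vstack([cv2.resize(a,(470,295)),cv2.resize(b,(470,295))]))
E
```

```text
Tblue [251 215   8   8  53] [254.4 218.3]
((254.5, 218.5), (7.0, 7.0), 90.0)
Tblack [345 252   4   4  12] [346.2 253.7]
Tblack [326 257   4   3  10] [327.5 257.8]
Tblack [325 256  25  16 173] [335.8 264.9]
Sblue [395 166   9   7  53] [398.9 169.4]
((399.0, 169.0), (8.0, 6.0), 0.0)
[124 125 122] [126 129 125] [70 70 63]
((304.8308410644531, 236.88096618652344), (153.0040740966797, 73.33952331542969), 13.324529647827148)
[0.4915 0.2263 0.01  ]
[0.6525 0.1923 0.01  ]
[ 0.5698 -0.1436  0.01  ]
[ 0.4126 -0.1022  0.01  ]
```

View pics/c0.png

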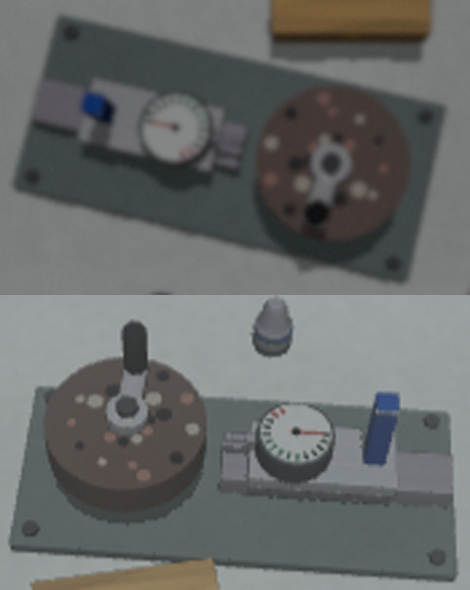

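Crops: the post top is a solid blue square, the bolts give the plate direction, the hub nut marks the axis, and the needle is at 0. Next I cast rays.

```bash
python3 - <<'E'
from h import *
T=np.load("top0.npy",allow_pickle=True).item();S=np.load("scene0.npy",allow_pickle=True).item()
k=175/470
t=lambda x,y:(220+x*k,180+y*k); s=lambda x,y:(255+x*k,130+(y-295)*k)
B=np.array([ray(T,*t(*p),.012)[:2] for p in((70,32),(425,115),(395,263),(32,176))]);print(B.round(4))
B2=np.array([ray(S,*s(*p),.012)[:2] for p in((437,557),(30,527),(43,396),(431,421))]);print(B2.round(4))
for b in(B,B2):
    u=(b[0]-b[1]+b[3]-b[2]);u/=np.hypot(*u);print(u,np.degrees(np.arctan2(u[1],u[0])))
print("post",ray(T,254.4,218.3,.122),ray(S,398.9,168.5,.122))
print("crank",ray(T,*t(317,212),.135),ray(S,*s(134,326),.135))
for z in(.1,.105,.11):print("hub",ray(T,*t(330,163),z),ray(S,*s(127,407),z))
E
```

```text
[[ 0.6328  0.1752]
 [ 0.5607 -0.1219]
 [ 0.4392 -0.0943]
 [ 0.5121  0.2043]]
[[ 0.6307  0.1741]
 [ 0.5557 -0.1222]
 [ 0.4344 -0.0994]
 [ 0.5102  0.2037]]
[0.23635506 0.97166676] 76.32848753386962
[0.24391067 0.9697977 ] 75.88253306850407
post [0.55943086 0.1389779  0.122     ] [0.55889134 0.13787874 0.122     ]
crank [ 0.4772913 -0.0269585  0.135    ] [ 0.47603486 -0.02721483  0.135     ]
hub [ 0.51512675 -0.03836544  0.1       ] [ 0.52047221 -0.03983033  0.1       ]
hub [ 0.51477742 -0.03814639  0.105     ] [ 0.52410204 -0.04018716  0.105     ]
hub [ 0.51442809 -0.03792733  0.11      ] [ 0.52773186 -0.04054399  0.11      ]
```

```bash
python3 -m crank '[[[0.034,-0.0446,0,0.3,90],[0.034,-0.0446,0,0.3,90],[0.034,-0.0446,0,0.3,90],[0.034,-0.0446,0,0.3,90],[0.034,-0.0446,0,0.3,90],[0.034,-0.0446,0,0.3,90],[0.034,-0.0446,0,0.3,90],[0.034,-0.0446,0,0.3,90],[0.034,-0.0446,0,0.3,90],[0.02,-0.025,0,0.3,90]]]' 60
```

```text
time: 1.35
eef_pos: [0.5195, 0.1793, 0.2253]
orientation: [-179.6, -0.2, 166.4]
force: [-0.0, 0.0, -0.5]
width: 0.0551
```

```bash
python3 -m crank '[[[0.025,-0.0255,-0.015,0,90],[0.0135,-0.014,-0.01,0,90],[0.001,-0.001,0,0,90]]]'
cat >> h.py <<'E'
def blue(d,roi=None):
    im=d["frame"].astype(int);m=((im[...,0]-im[...,2])>40).astype(np.uint8)
    c,_=cv2.findContours(m,0,2)
    return sorted(c,key=cv2.contourArea)[-2:]
E
python3 - <<'E'
from h import *
d=get("wrist");cv2.imwrite("pics/w1.png",d["frame"]);np.save("w1.npy",d,allow_pickle=True)
print(np.round(d["pose"],3).tolist(),f(d),state()["eef_pos"],state()["orientation"])
for c in blue(d): print(cv2.boundingRect(c),cv2.contourArea(c),cv2.minAreaRect(c))
E
```

```text
time: 1.72
eef_pos: [0.5608, 0.1336, 0.1988]
orientation: [-179.5, -0.3, 166.1]
force: [-0.7, 0.8, 0.2]
width: 0.0551
[[0.241, 0.92, 0.31, 0.479], [0.971, -0.225, -0.085, 0.154], [-0.009, 0.321, -0.947, 0.342], [0.0, 0.0, 0.0, 1.0]] 309.7322920518061 [0.5606449  0.13448867 0.19918974] [-179.539634     -0.23900519  166.12176633]
(318, 198, 21, 19) 345.0 ((328.0, 207.0), (18.0, 20.0), 90.0)
(569, 374, 71, 26) 1262.5 ((604.0, 386.5), (25.0, 70.0), 90.0)
```

View pics/w1.png

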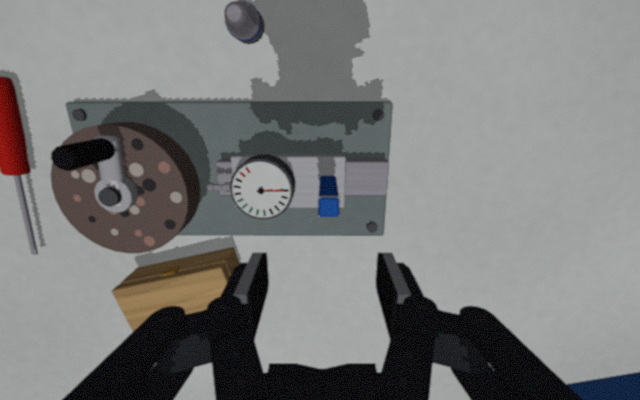

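Wrist view: plate is level in the image, so the yaw is aligned. The post top is at (328,207), the dial centre at (261,189), and the needle points to the post (0).

```bash
python3 - <<'E'
from h import *
d=np.load("w1.npy",allow_pickle=True).item()
p=ray(d,328,207.5,.122);print(p, p-state()["eef_pos"])
print("dial",ray(d,261,189,.078),"hub",[ray(d,112,193,z).round(4) for z in(.1,.11)])
E
```

```text
[0.55782895 0.13743576 0.122     ] [-0.00281595  0.00294709 -0.07718974]
dial [0.54237471 0.08036456 0.078     ] hub [array([ 0.5112, -0.0337,  0.1   ]), array([ 0.5099, -0.0259,  0.11  ])]
```

```bash
python3 -m crank '[[[-0.002,0.0035,-0.03,0,90],[0,0,-0.04,0,90],[0,0,-0.03,0,90],[0,0,-0.015,0,90],[0,0,0,0,90]]]'
```

```text
time: 2.4
eef_pos: [0.5568, 0.146, 0.0846]
orientation: [-179.9, -0.1, 166.6]
force: [0.3, -0.8, -0.1]
width: 0.0552
```

```bash
python3 -m crank '[[[0.0015,-0.007,0.002,0,90],[0,0,0,0,90]]]'; python3 -m crank '[[[0,0,0,0,90]]]'
```

```text
time: 2.65
eef_pos: [0.56, 0.1393, 0.0894]
orientation: [180.0, 0.1, 166.7]
force: [-0.3, -0.1, 0.7]
width: 0.0556
time: 2.78
eef_pos: [0.5606, 0.1394, 0.0904]
orientation: [179.9, 0.1, 166.7]
force: [-0.2, 0.4, -0.0]
width: 0.0552
```

```bash
python3 -m crank '[[[-0.002,-0.001,-0.002,0,140],[0,0,0,0,200],[0,0,0,0,255],[0,0,0,0,255],[0,0,0,0,255]]]' 40
```

```text
time: 3.4
eef_pos: [0.559, 0.1385, 0.0892]
orientation: [179.8, 0.2, 166.6]
force: [0.6, -0.2, 0.6]
width: 0.0154
```

```bash
python3 -m crank '[[[-0.0012,-0.0048,0,0,255],[-0.0012,-0.0048,0,0,255],[-0.0012,-0.0048,0,0,255],[0,0,0,0,255]]]'; python3 - <<'E'
from h import *
a=get("wrist");b=get("top");c=get("scene")
np.save("w2.npy",a,allow_pickle=True)
cr=lambda d,x0,y0,w:cv2.resize(d["frame"][y0:y0+w*3//4,x0:x0+w],(400,300),interpolation=cv2.INTER_CUBIC)
cv2.imwrite("pics/m2.png",np.vstack([np.hstack([cv2.resize(a["frame"],(400,250)),cr(b,230,190,100)[:250]]),np.hstack([cr(c,320,145,100),cr(a,130,150,240)])]))
print(state()["eef_pos"],state()["force"])
E
```

```text
time: 3.9
eef_pos: [0.5576, 0.1324, 0.0892]
orientation: [179.3, 0.4, 166.9]
force: [0.2, -1.1, 2.2]
width: 0.0154
[0.55754753 0.13233616 0.08924941] [ 0.63372988  1.06563722 -0.02536672]
```

View pics/m2.png

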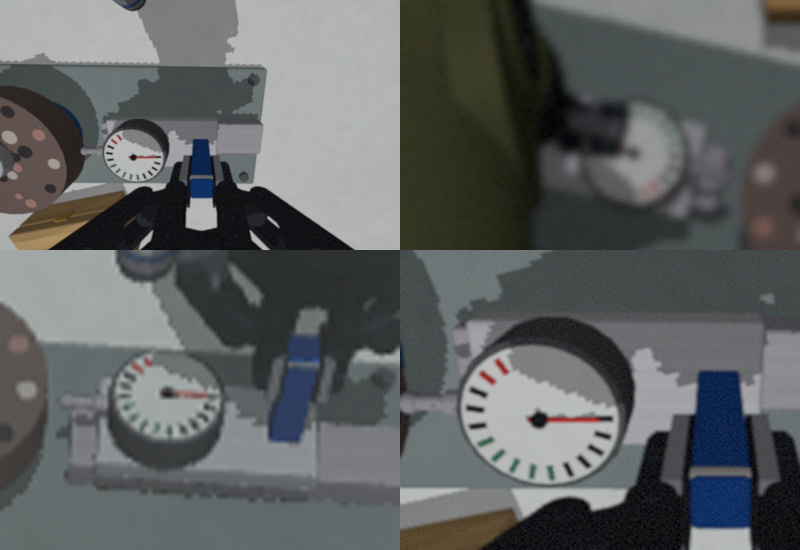

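The wrist and scene views both show the dial clearly, with the needle at 0 and the tip still short of the disc. I'll write the needle reader and keep sliding.

```bash
cat >> h.py <<'E'
U=np.array([.237,.9715])
def needle(d,C,zd=.078):
    """needle angle from red pixels near expected dial centre C (world xy); pivot = dark blob"""
    im=d["frame"].astype(int);b,g,r=im[...,0],im[...,1],im[...,2]
    px=proj(d,[*C,zd]);s=np.hypot(*(proj(d,[C[0],C[1]+.01,zd])-px))/10 # px per mm
    yy,xx=np.mgrid[:im.shape[0],:im.shape[1]];R=np.hypot(xx-px[0],yy-px[1])/s
    red=(r-np.maximum(b,g)>35)&(R<26)
    dark=((im.max(2)<75)&(R<9)).astype(np.uint8)
    n,l,st,c=cv2.connectedComponentsWithStats(dark)
    piv=c[1+np.argmax(st[1:,4])] if n>1 else px
    P=ray(d,*piv,zd)[:2]
    v,u=np.nonzero(red);W=np.array([ray(d,a,e,zd)[:2]-P for a,e in zip(u,v)]) if len(u) else np.zeros((0,2))
    q=np.hypot(*W.T)*1e3;W=W[(q>3)&(q<17)]
    m=W.sum(0);a=-np.arctan2(U[0]*m[1]-U[1]*m[0],U@m)%(2*np.pi)
    sp=np.hypot(*m)/np.hypot(*W.T).sum() if len(W) else 0
    return round(float(a),3),len(W),round(float(sp),3),P.round(4)
E
python3 - <<'E'
from h import *
d=np.load("w2.npy",allow_pickle=True).item()
C=state()["eef_pos"][:2]-.06*U;print(C,needle(d,C))
print("scene",needle(get("scene"),C))
E
python3 -m crank '[[[-0.002,-0.008,0,0,255],[-0.001,-0.004,0,0,255]]]'
```

```text
[0.54332753 0.07404616] (0.014, 94, 0.975, array([0.5417, 0.0733]))
scene (6.279, 6, 0.996, array([0.5447, 0.0731]))
time: 4.35
eef_pos: [0.5558, 0.1254, 0.0893]
orientation: [178.8, 0.6, 167.1]
force: [4.7, 6.6, -3.0]
width: 0.0152
```

```bash
python3 -m crank '[[[0,-0.001,0,0,255]]]';cat > n.py <<'E'
from h import *
import sys
s=state();C=s["eef_pos"][:2]-.06*U
if len(sys.argv)>1: C=np.array([float(x) for x in sys.argv[1:3]])
for n in("wrist","scene"):
    d=get(n);np.save("last_"+n+".npy",d,allow_pickle=True);print(n,needle(d,C))
print(s["eef_pos"].round(4),s["force"].round(1),s["time"])
E
python3 n.py
```

```text
time: 4.47
eef_pos: [0.5558, 0.1253, 0.0893]
orientation: [178.8, 0.6, 167.1]
force: [1.2, 3.3, 0.7]
width: 0.0154
wrist (0.398, 87, 0.974, array([0.54  , 0.0661]))
scene (0.261, 6, 0.996, array([0.5434, 0.0654]))
[0.5558 0.1253 0.0893] [1.2 3.3 0.7] 4.475
```

```bash
python3 -m crank '[[[-0.0012,-0.005,0,0,255],[-0.0012,-0.005,0,0,255],[0,0,0,0,255]]]';python3 n.py
```

```text
time: 4.95
eef_pos: [0.5546, 0.12, 0.0893]
orientation: [178.5, 0.7, 167.2]
force: [0.8, 0.4, 2.3]
width: 0.0155
wrist (2.072, 70, 0.946, array([0.5388, 0.0607]))
scene (2.083, 6, 0.998, array([0.5414, 0.0608]))
[0.5546 0.12   0.0893] [0.8 0.4 2.3] 4.95
```

```bash
python3 -m crank '[[[0,0,0,0,90],[0,0,0,0,90],[0,0,0,0,90],[0,0,0.04,0,90],[0,0,0.04,0,90],[-0.02,-0.04,0.01,0,90],[-0.025,-0.05,0,0,90],[-0.025,-0.045,0,0,90],[-0.004,-0.007,0,0,90],[0,0,0,0,90]]]';python3 n.py .5403 .0607; python3 - <<'E'
from h import *
d=np.load("last_wrist.npy",allow_pickle=True).item();cv2.imwrite("pics/w3.png",d["frame"])
E
```

```text
time: 6.3
eef_pos: [0.4781, -0.0268, 0.1819]
orientation: [178.4, 0.8, 167.3]
force: [0.1, 1.4, -0.2]
width: 0.0553
wrist (2.086, 29, 0.998, array([0.5387, 0.0603]))
scene (2.083, 6, 0.998, array([0.5414, 0.0608]))
[ 0.4781 -0.0268  0.1819] [ 0.1  1.4 -0.2] 6.3
```

View pics/w3.png

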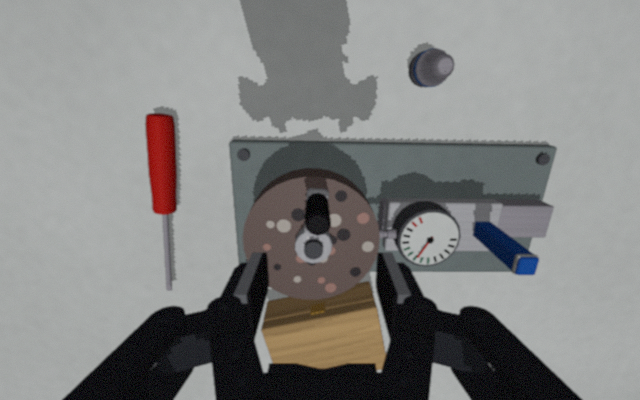

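The view shows the needle near 2.1 and the tip pressed. The crank top is at about (317,225), between the open fingers.

```bash
python3 - <<'E'
from h import *
d=np.load("last_wrist.npy",allow_pickle=True).item()
im=d["frame"].max(2);M=np.zeros_like(im);M[185:240,300:335]=(im[185:240,300:335]<40)
n,l,st,c=cv2.connectedComponentsWithStats(M);i=1+np.argmax(st[1:,4]);x,y,w,h,a=st[i];print(st[i])
for v in (y+h-w/2,): print(ray(d,x+w/2,v,.135),state()["eef_pos"])
E
```

```text
[304 194  26  40 811]
[ 0.47315393 -0.02866318  0.135     ] [ 0.47840677 -0.02602128  0.18175712]
```

```bash
python3 -m crank '[[[-0.002,-0.001,-0.025,0,90],[0,0,-0.025,0,90],[0,0,-0.02,0,90],[0,0,-0.008,0,90],[0,0,0,0,90]]]'
```

```text
time: 7.02
eef_pos: [0.4796, -0.0201, 0.1015]
orientation: [178.5, 0.9, 168.1]
force: [0.2, -0.5, -0.3]
width: 0.0552
```

```bash
python3 -m crank '[[[-0.0035,-0.0065,-0.001,-1,90],[0,0,0,0,140],[0,0,0,0,200],[0,0,0,0,255],[0,0,0,0,255]]]' 40
```

```text
time: 7.65
eef_pos: [0.4774, -0.0273, 0.1025]
orientation: [178.4, 1.1, 167.0]
force: [-0.2, -0.2, -2.2]
width: 0.0168
```

```bash
cat > c.py <<'E'
from h import *
import json,os
A=np.array([.5148,-.0408]); C=[.5403,.0607]
s=state();p=s["eef_pos"][:2]
L=json.load(open("log.json")) if os.path.exists("log.json") else []
N=[needle(get(n),C)[:3] for n in("wrist","scene")]
L.append([*p,N[0][0],N[1][0],s["time"]]);json.dump(L,open("log.json","w"))
P=np.array(L)[:,:2]
if len(P)>4:
    from scipy.optimize import least_squares
    A=least_squares(lambda a:np.r_[np.hypot(*(P-a).T)-.04,(a-A)*.3],A).x
ph=np.unwrap(np.arctan2(*(P-A).T[::-1]));print("axis",A.round(4),"r",np.hypot(*(p-A)).round(4),"phi",np.degrees(ph[-1]).round(1),"travel",np.degrees(ph[-1]-ph[0]).round(1))
print(N,s["eef_pos"].round(4),s["orientation"].round(1),s["force"].round(1),s["time"])
for k in range(0,6):
    a=ph[-1]+np.radians(10*k); q=A+.04*np.array([np.cos(a+.1745),np.sin(a+.1745)])-(p if k==0 else A+.04*np.array([np.cos(a),np.sin(a)]))
    print((q*1e3).round(1),end=" ")
E
python3 c.py;python3 -m crank '[[[-0.0021,-0.0077,0,0,255],[-0.0011,-0.0079,0,0,255],[0,-0.008,0,0,255]]]'; python3 c.py
```

```text
axis [ 0.5148 -0.0408] r 0.0398 phi 160.1 travel 0.0
[(2.048, 56, 0.985), (2.083, 6, 0.998)] [ 0.4774 -0.0273  0.1025] [178.4   1.1 167. ] [-0.2 -0.2 -2.2] 7.65
[-2.  -6.7] [-0.6 -6.9] [ 0.6 -6.9] [ 1.8 -6.7] [ 3.  -6.3] [ 4.  -5.7] time: 8.12
eef_pos: [0.4757, -0.045, 0.1025]
orientation: [178.0, 1.2, 167.3]
force: [2.7, 4.9, -3.0]
width: 0.0169
axis [ 0.5148 -0.0408] r 0.0394 phi 186.2 travel 26.1
[(2.325, 62, 0.986), (2.412, 5, 0.999)] [ 0.4757 -0.045   0.1025] [178.    1.2 167.3] [ 2.7  4.9 -3. ] 8.125
[ 0.7 -6.9] [ 2.5 -6.5] [ 3.6 -6. ] [ 4.6 -5.2] [ 5.4 -4.4] [ 6.1 -3.4]
```

```bash
python3 -m crank '[[[0.0014,-0.0079,0,0,255],[0.0026,-0.0076,0,0,255],[0.0038,-0.0071,0,0,255]]]'; python3 c.py
```

```text
time: 8.6
eef_pos: [0.4831, -0.0636, 0.1025]
orientation: [177.7, 1.0, 167.5]
force: [-0.4, 7.0, 0.3]
width: 0.0168
axis [ 0.5148 -0.0408] r 0.039 phi 215.8 travel 55.6
[(2.706, 61, 0.998), (2.763, 4, 0.999)] [ 0.4831 -0.0636  0.1025] [177.7   1.  167.5] [-0.4  7.   0.3] 8.6
[ 3.8 -5.9] [ 5.4 -4.4] [ 6.1 -3.4] [ 6.6 -2.3] [ 6.9 -1.1] [7.  0.1]
```

```bash
python3 -m crank '[[[0.005,-0.006,0,0,255],[0.0062,-0.005,0,0,255],[0.007,-0.0039,0,0,255]]]'; python3 c.py
```

```text
time: 9.07
eef_pos: [0.4986, -0.0762, 0.1024]
orientation: [177.6, 0.5, 167.6]
force: [-4.7, 4.1, 4.7]
width: 0.0167
axis [ 0.5148 -0.0408] r 0.0389 phi 245.4 travel 85.3
[(3.015, 63, 0.998), (3.067, 7, 1.0)] [ 0.4986 -0.0762  0.1024] [177.6   0.5 167.6] [-4.7  4.1  4.7] 9.075
[ 6.1 -3.3] [ 6.9 -1.2] [7. 0.] [6.9 1.3] [6.5 2.4] [6.  3.5]
```

```bash
python3 -m crank '[[[0.0075,-0.0028,0,0,255],[0.0079,-0.0014,0,0,255],[0.008,0,0,0,255]]]'; python3 c.py
```

```text
time: 9.55
eef_pos: [0.5184, -0.0797, 0.1024]
orientation: [177.6, -0.0, 167.7]
force: [-5.4, 2.6, 6.0]
width: 0.0169
axis [ 0.5153 -0.0399] r 0.0399 phi 274.4 travel 112.8
[(3.23, 63, 0.998), (3.298, 4, 0.997)] [ 0.5184 -0.0797  0.1024] [177.6  -0.  167.7] [-5.4  2.6  6. ] 9.55
[6.9 1.1] [6.6 2.3] [6.1 3.4] [5.4 4.4] [4.5 5.3] [3.5 6. ]
```

```bash
python3 -m crank '[[[0.0078,0.0014,0,0,255],[0.0075,0.0027,0,0,255],[0.007,0.0039,0,0,255]]]'; python3 c.py
```

```text
time: 10.02
eef_pos: [0.5365, -0.0736, 0.1024]
orientation: [177.8, -0.5, 167.6]
force: [-6.6, 0.8, 6.4]
width: 0.0167
axis [ 0.5153 -0.0398] r 0.0399 phi 302.2 travel 140.5
[(3.257, 67, 0.998), (3.278, 5, 0.996)] [ 0.5365 -0.0736  0.1024] [177.8  -0.5 167.6] [-6.6  0.8  6.4] 10.025
[5.6 4.1] [4.7 5.1] [3.8 5.9] [2.7 6.4] [1.5 6.8] [0.3 7. ]
```

```bash
python3 -m crank '[[[0.0064,0.0048,0,0,255],[0.0055,0.0058,0,0,255],[0.0043,0.0067,0,0,255]]]'; python3 c.py
```

```text
time: 10.5
eef_pos: [0.5488, -0.0613, 0.1024]
orientation: [178.2, -0.8, 167.4]
force: [-4.6, -2.0, 4.3]
width: 0.017
axis [ 0.5152 -0.0398] r 0.0399 phi 327.3 travel 165.6
[(3.117, 83, 0.989), (3.067, 2, 1.0)] [ 0.5488 -0.0613  0.1024] [178.2  -0.8 167.4] [-4.6 -2.   4.3] 10.5
[3.4 6.1] [2.1 6.6] [0.9 6.9] [-0.3  7. ] [-1.5  6.8] [-2.7  6.4]
```

```bash
python3 -m crank '[[[0.0038,0.0071,0,0,255],[0.0026,0.0076,0,0,255],[0.0013,0.0079,0,0,255]]]'; python3 c.py
```

```text
time: 10.98
eef_pos: [0.5545, -0.0461, 0.1025]
orientation: [178.7, -0.9, 167.1]
force: [-2.4, -3.6, 1.1]
width: 0.0169
axis [ 0.5152 -0.0398] r 0.0398 phi 350.9 travel 189.2
[(2.894, 74, 0.981), (2.946, 4, 0.998)] [ 0.5545 -0.0461  0.1025] [178.7  -0.9 167.1] [-2.4 -3.6  1.1] 10.975
[0.7 6.9] [-0.7  6.9] [-1.9  6.7] [-3.   6.3] [-4.1  5.6] [-5.   4.9]
```

```bash
python3 -m crank '[[[0.0002,0.008,0,0,255],[-0.0012,0.0079,0,0,255],[-0.0026,0.0076,0,0,255]]]'; python3 c.py
```

```text
time: 11.45
eef_pos: [0.5532, -0.0279, 0.1025]
orientation: [178.9, -0.4, 166.8]
force: [3.4, -4.8, -2.7]
width: 0.017
axis [ 0.5152 -0.0398] r 0.0398 phi 377.3 travel 215.7
[(2.578, 81, 0.972), (2.579, 6, 0.999)] [ 0.5532 -0.0279  0.1025] [178.9  -0.4 166.8] [ 3.4 -4.8 -2.7] 11.45
[-2.5  6.5] [-3.7  5.9] [-4.7  5.2] [-5.5  4.3] [-6.2  3.2] [-6.6  2.1]
```

Now 377°; next midpoints are about 22, 31 and 40°.

```bash
python3 -m crank '[[[-0.003,0.0074,0,0,255],[-0.0041,0.0069,0,0,255],[-0.0052,0.0061,0,0,255]]]'; python3 c.py
```

```text
time: 11.92
eef_pos: [0.5415, -0.0097, 0.1025]
orientation: [179.1, -0.2, 166.7]
force: [1.2, -5.8, -1.6]
width: 0.0171
axis [ 0.5152 -0.0398] r 0.04 phi 408.7 travel 247.1
[(2.202, 74, 0.97), (2.206, 4, 1.0)] [ 0.5415 -0.0097  0.1025] [179.1  -0.2 166.7] [ 1.2 -5.8 -1.6] 11.925
[-5.6  4.1] [-6.3  3.1] [-6.7  2. ] [-6.9  0.8] [-7.  -0.5] [-6.8 -1.7]
```

```bash
python3 -m crank '[[[-0.006,0.0053,0,0,255],[-0.0069,0.0041,0,0,255],[-0.0075,0.0028,0,0,255]]]'; python3 c.py
```

```text
time: 12.4
eef_pos: [0.5224, -0.0003, 0.1025]
orientation: [179.2, 0.1, 166.6]
force: [4.0, -5.2, -4.6]
width: 0.017
axis [ 0.5152 -0.0398] r 0.0401 phi 439.7 travel 278.0
[(1.925, 64, 0.965), (1.934, 5, 0.998)] [ 5.224e-01 -3.000e-04  1.025e-01] [1.792e+02 1.000e-01 1.666e+02] [ 4.  -5.2 -4.6] 12.4
[-7.   0.5] [-6.9 -0.6] [-6.7 -1.8] [-6.3 -2.9] [-5.7 -4. ] [-5.  -4.9]
```

```bash
python3 -m crank '[[[-0.008,0.0006,0,0,255],[-0.008,-0.0007,0,0,255],[-0.0077,-0.0021,0,0,255]]]'; python3 c.py
```

```text
time: 12.88
eef_pos: [0.5017, -0.002, 0.1025]
orientation: [179.1, 0.5, 166.6]
force: [6.7, -3.2, -5.7]
width: 0.0171
axis [ 0.5152 -0.0398] r 0.0401 phi 469.6 travel 307.9
[(1.797, 59, 0.962), (1.815, 4, 0.999)] [ 0.5017 -0.002   0.1025] [179.1   0.5 166.6] [ 6.7 -3.2 -5.7] 12.875
[-6.3 -3. ] [-5.7 -4. ] [-5.  -4.9] [-4.  -5.7] [-3.  -6.3] [-1.8 -6.7]
```

```bash
python3 -m crank '[[[-0.0072,-0.0034,0,0,255],[-0.0065,-0.0046,0,0,255],[-0.0056,-0.0057,0,0,255]]]'; python3 c.py
```

```text
time: 13.35
eef_pos: [0.4857, -0.0127, 0.1025]
orientation: [178.8, 0.9, 166.7]
force: [6.8, 1.1, -6.1]
width: 0.0169
axis [ 0.5151 -0.0397] r 0.0401 phi 497.4 travel 335.7
[(1.866, 57, 0.948), (1.919, 5, 0.997)] [ 0.4857 -0.0127  0.1025] [178.8   0.9 166.7] [ 6.8  1.1 -6.1] 13.35
[-4.2 -5.6] [-3.2 -6.2] [-2.1 -6.6] [-0.9 -6.9] [ 0.3 -7. ] [ 1.5 -6.8]
```

```bash
python3 -m crank '[[[-0.0048,-0.0063,0,0,255],[-0.0037,-0.0071,0,0,255],[-0.0025,-0.0076,0,0,255]]]'; python3 c.py
```

```text
time: 13.82
eef_pos: [0.477, -0.0278, 0.1025]
orientation: [178.4, 1.1, 166.9]
force: [4.8, 3.8, -5.1]
width: 0.0166
axis [ 0.5151 -0.0397] r 0.04 phi 522.7 travel 361.0
[(2.037, 58, 0.974), (2.104, 5, 0.998)] [ 0.477  -0.0278  0.1025] [178.4   1.1 166.9] [ 4.8  3.8 -5.1] 13.825
[-1.5 -6.8] [-0.3 -7. ] [ 0.9 -6.9] [ 2.1 -6.6] [ 3.2 -6.2] [ 4.3 -5.5]
```

```bash
python3 -m crank '[[[-0.001,-0.0079,0,0,255],[0.0003,-0.008,0,0,255],[0.0017,-0.0078,0,0,255]]]'; python3 c.py
```

```text
time: 14.3
eef_pos: [0.4756, -0.0456, 0.1024]
orientation: [178.1, 0.6, 167.2]
force: [-2.3, 6.2, 2.0]
width: 0.0165
axis [ 0.5151 -0.0397] r 0.04 phi 548.4 travel 386.7
[(2.32, 59, 0.997), (2.412, 5, 0.999)] [ 0.4756 -0.0456  0.1024] [178.1   0.6 167.2] [-2.3  6.2  2. ] 14.3
[ 1.6 -6.8] [ 2.8 -6.4] [ 3.8 -5.8] [ 4.8 -5.1] [ 5.6 -4.2] [ 6.2 -3.1]
```

```bash
cat > fit.py <<'E'
import json,numpy as np
from scipy.optimize import least_squares
L=np.array(json.load(open("log.json")));A=np.array([.5151,-.0397])
ph=np.unwrap(np.arctan2(*(L[:,:2]-A).T[::-1]))
for k in(2,3):
    f=lambda x:x[0]+x[1]*np.cos(ph-x[2])-L[:,k]
    r=least_squares(f,[2.5,.7,5.]);print(r.x.round(3),np.degrees(r.x[2])+360,np.degrees(ph[-1]),r.fun.round(3))
E
python3 fit.py
```

```text
[2.521 0.731 5.11 ] 652.7613982728013 548.4991888930373 [-0.007  0.006 -0.008  0.003 -0.015 -0.016  0.005  0.013  0.014  0.001
 -0.016 -0.006 -0.009  0.014  0.021]
[2.554 0.731 5.058] 649.829020198245 548.4991888930373 [ 0.02  -0.012  0.004  0.011 -0.038 -0.01   0.067 -0.037  0.009 -0.004
 -0.012  0.008 -0.013  0.009 -0.002]
```

```bash
python3 -m crank '[[[0.0019,-0.0078,0,0,255],[0.0031,-0.0074,0,0,255],[0.0043,-0.0067,0,0,255]]]'; python3 c.py
```

```text
time: 14.78
eef_pos: [0.4835, -0.0643, 0.1024]
orientation: [177.9, 0.2, 167.4]
force: [-3.0, 5.4, 2.5]
width: 0.017
axis [ 0.5151 -0.0398] r 0.0401 phi 577.8 travel 416.1
[(2.717, 63, 0.986), (2.774, 3, 0.999)] [ 0.4835 -0.0643  0.1024] [177.9   0.2 167.4] [-3.   5.4  2.5] 14.775
[ 4.8 -5.1] [ 5.6 -4.2] [ 6.2 -3.2] [ 6.7 -2.1] [ 6.9 -0.9] [7.  0.3]
```

```bash
python3 -m crank '[[[0.0054,-0.0059,0,0,255],[0.0064,-0.0048,0,0,255],[0.0071,-0.0036,0,0,255]]]'; python3 c.py
```

```text
time: 15.25
eef_pos: [0.5003, -0.077, 0.1024]
orientation: [177.8, -0.1, 167.4]
force: [-4.0, 5.0, 4.2]
width: 0.0165
axis [ 0.5151 -0.0398] r 0.0401 phi 608.3 travel 446.6
[(3.053, 62, 0.998), (3.067, 6, 1.0)] [ 0.5003 -0.077   0.1024] [ 1.778e+02 -1.000e-01  1.674e+02] [-4.   5.   4.2] 15.25
[ 6.7 -1.9] [ 6.9 -0.8] [7.  0.4] [6.8 1.6] [6.4 2.8] [5.8 3.8]
```

```bash
python3 -m crank '[[[0.0076,-0.0025,0,0,255],[0.008,-0.0009,0,0,255],[0.008,0.0004,0,0,255]]]'; python3 c.py
```

```text
time: 15.72
eef_pos: [0.521, -0.0794, 0.1024]
orientation: [177.8, -0.6, 167.5]
force: [-5.9, 2.9, 6.0]
width: 0.0166
axis [ 0.5151 -0.0398] r 0.04 phi 638.4 travel 476.7
[(3.236, 59, 0.998), (3.288, 4, 0.997)] [ 0.521  -0.0794  0.1024] [177.8  -0.6 167.5] [-5.9  2.9  6. ] 15.725
[6.8 1.6] [6.4 2.8] [5.8 3.8] [5.1 4.8] [4.2 5.6] [3.1 6.2]
```

```bash
python3 -m crank '[[[0.0076,0.0018,0,0,255],[0.004,0.0012,0,0,255],[0,0,0,0,255]]]'; python3 c.py;python3 fit.py
```

```text
time: 16.2
eef_pos: [0.5311, -0.0763, 0.1025]
orientation: [177.9, -0.7, 167.5]
force: [-0.1, 2.5, 0.9]
width: 0.0169
axis [ 0.5151 -0.0398] r 0.0399 phi 653.7 travel 492.0
[(3.257, 67, 0.988), (3.295, 4, 0.994)] [ 0.5311 -0.0763  0.1025] [177.9  -0.7 167.5] [-0.1  2.5  0.9] 16.2
[6.2 3.2] [5.4 4.4] [4.6 5.2] [3.6 6. ] [2.5 6.5] [1.4 6.8] [2.522 0.733 5.108] 652.6770896607943 653.6680635601678 [-0.006  0.007 -0.005  0.006 -0.011 -0.013  0.007  0.015  0.014 -0.
 -0.017 -0.007 -0.01   0.014  0.022 -0.002 -0.007 -0.004 -0.003]
[2.554 0.731 5.062] 650.0505227476798 653.6680635601678 [ 0.018 -0.015  0.002  0.009 -0.039 -0.01   0.068 -0.035  0.011 -0.001
 -0.011  0.007 -0.015  0.006 -0.005  0.004  0.033 -0.018 -0.011]
```

```bash
python3 -m crank '[[[0,0,0,0,255],[0,0,0,0,90],[0,0,0,0,90],[0,0,0,0,90],[0,0,0.03,0,90],[0,0,0.04,0,90],[0,0,0.04,0,90],[-0.03,0,0.01,0,90],[-0.03,0,0,0,90],[0,0,0,0,90]]]'; python3 n.py .5403 .0607; python3 - <<'E'
from h import *
d=np.load("last_wrist.npy",allow_pickle=True).item();s=np.load("last_scene.npy",allow_pickle=True).item()
cv2.imwrite("pics/w4.png",np.hstack([cv2.resize(d["frame"],(400,250)),cv2.resize(s["frame"][120:245,250:450],(400,250))]))
E
```

```text
time: 17.55
eef_pos: [0.4707, -0.0805, 0.2265]
orientation: [178.0, -0.4, 167.1]
force: [0.1, -0.3, 0.5]
width: 0.0554
wrist (3.249, 18, 0.999, array([0.5385, 0.0602]))
scene (3.341, 4, 0.998, array([0.5414, 0.0608]))
[ 0.4707 -0.0805  0.2265] [ 0.1 -0.3  0.5] 17.55
```

View pics/w4.png

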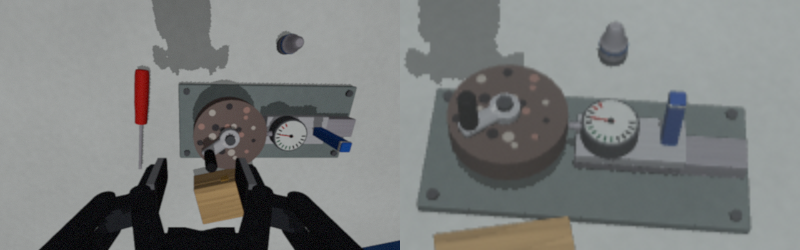

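Hands are off and the needle sits near its maximum, short of the red marks. I'll check that releasing the crank did not shift it.

```bash
python3 - <<'E'
from h import *
A=np.array([.5151,-.0398])
for n in("scene","wrist"):
    d=np.load(f"last_{n}.npy",allow_pickle=True).item()
    im=d["frame"].max(2);p=proj(d,[.5311,-.0763,.116]);M=np.zeros_like(im);x,y=map(int,p);M[y-16:y+17,x-13:x+14]=im[y-16:y+17,x-13:x+14]<50
    k,l,st,c=cv2.connectedComponentsWithStats(M);i=1+np.argmax(st[1:,4]);q=ray(d,*c[i],.116)[:2]
    print(n,p,c[i],st[i],q,np.degrees(np.arctan2(*(q-A)[::-1]))%360)
E
```

```text
scene [283.6220652  173.78942078] [284.13978495 177.79569892] [279 169  10  16  93] [ 0.54041774 -0.07645679] 304.6316717371039
wrist [337.72082827 257.99803099] [336.47016275 257.20614828] [327 241  21  33 553] [ 0.53001606 -0.07725275] 291.7155843090712
```

```bash
python3 -c "from bench import close_job;print(close_job())"
```

```text
the job is handed in; nothing more can be done
None
```

The job is handed in: the disc stands with its high spot against the plunger and the indicator still pressed on. The gripper is open and clear above everything, and the run took about 18 s.

- **Indicator:** I slid it in by the blue post until the needle read about 2.08 rad, half stroke, then let go of the post.
- **The turn:** I led the crank anticlockwise through a whole turn, reading the needle about every 25–30°. It ran from about 1.8 to 3.3 rad, so the tip stayed pressed all the way round and never reached the red marks at 3.9. I then carried on to the high spot.
- **High spot:** A sinusoid fitted to the wrist camera readings put it at a crank angle of 292.7°, and the scene camera's fit put it at about 290°. I let go of the crank at 293.7°.
- **After release:** The needle read 3.25 rad from the wrist camera and 3.34 rad from the scene camera.

**Disagreements:** My last check of the crank angle gave 291.7° from the wrist view but 304.6° from the scene view. I put the scene figure down to a bad outline of the handle, because its sideways position agreed and the error was along the line of sight. I did not confirm it with another picture. Near the peak the needle hardly moves with angle, so it would not show a shift of a few degrees.

The box, objective and screwdriver were not touched.

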